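# Show the next step of a button mosaic

## Robot

A 7-joint arm with a two-finger parallel gripper is mounted at the origin on the work surface. World frame = base frame: x ahead of the robot, y to its left, z up, the work surface at z = 0. Lengths are in m, angles in rad, forces in N, time in s.
With the tool pointing down it reaches from about 0.4 to 0.85 m from the base axis. Payload 6.9 kg.
Tool frame: the origin (TCP) lies between the finger pads, 19 mm behind the fingertips; this is the grasp point; z points along the fingers, y is the line along which they close (so a half turn about z gives the same grasp; the last joint's range is limited). The gripper opens to 85 mm and grips with 20 to 120 N. Pads are 22 mm wide; open, the fingers measure 114 mm over their backs; the gripper's body (76 mm by 85 mm) begins 54 mm behind the grasp point. The pads swing forward as they close: fully open they stand 13 mm farther back than shut.
Start: joints at [1.284, 0.507, -0.238, 1.5, 0.126, 1.149, -0.155], TCP at [0.239, -0.578, 0.25] pointing down, gripper open.
Joint ranges: [-3.08, 3.08], [-0.24, 2.05], [-1.43, 1.35], [0, 2.5], [-1.52, 4.66], [0.17, 1.96], [-2.89, 2.89]. Speed limits (rad/s): [2.39, 2.39, 3.14, 3.14, 3.14, 3.14, 3.14].

## Interface

Orientations are given as a unit quaternion [w, x, y, z].
In Python, from station import ctrl, get_state, vision, ticket, models gives the robot as it stands. Calls block until the motion is done:
- ctrl.movep(position, orientation): joint-space move of the TCP to a pose.
- ctrl.movel(position, frame=None, max_speed=0.15): straight line of the TCP; frame=None keeps the orientation; max_speed is the mean speed in m/s.
- ctrl.set_joints(angles): joint-space move.
- ctrl.ungrasp() and ctrl.close_gripper(force=None): open the fingers fully, or close them until they stop; force is the grip in N (None keeps the last).
- ctrl.pause(seconds).
- ctrl.ik(position, orientation): joint angles nearest the present ones, or None.
- get_state(): the state.
- vision.grab_frame(name): name is "scene" or "top"; returns (picture, depth): 384x512x3 uint8, blue, green, red; 384x512 float32, m along the optical axis (not along the pixel's ray), 0 where there is no reading.
- vision.camera_info(name): a dict with "mtx" (3x3 intrinsics, pixels), "R" (3x3) and "t" (3): a world point X has camera coordinates R X + t. Camera axes: x right, y down, z forward; pixel columns grow to the right and rows downward; lengths in m; the calibration is good to about 2 mm. A picture is of the moment at which its call begins. camera_info takes no time and is no camera call.
A pose or a line that the arm cannot do raises ctrl.Unreachable and nothing moves.
- ticket.close_job(): hands the job in; it is judged then, once.
Trained networks look in the newest picture that a camera, given by its name, has taken for a name from the list of things; names that differ only in an ending like _2 or _b are one class to them, and where a whole thing is asked for, a point or a joint stands for the part that bears it (a point fixed in the world has none). Each returns a list of dicts, best first, with "p" (0 to 1); they miss things now and then, are a little off and sometimes report something else, mostly with a low value. They report only what shows in the picture. A call takes as long as a camera call.
- models.recognise(camera, target): "point" ([column, row] in pixels, amid what is visible of it).
- models.masks_of(camera, target): "mask" (384x512 bool, what is visible of it) and "point" ([column, row] in pixels, amid what is visible of it).
The state is a dict: "time": time; "qpos": joint angles; "qd": joint speeds; "tau": joint torques, N m; "tcp_pos": TCP position; "eef_rot": TCP orientation; "contact_force": force on the tool from outside, world axes, zero at the start; "wrist_torque": the same for the moment, N m; "width": finger opening in m; "gripper_force": force on a finger pad.
Only numpy, scipy, OpenCV 4.12 (cv2) and the standard library are available. Lean on these libraries where they do the work, as an engineer would, in place of code of your own. Each camera call takes 0.05 s, during which the arm holds its last target. There are 200 camera calls.

## Task

Show a helper the next step of the button mosaic. First push the row marker along its rail until its pointer is in line with the middle of the row that has the empty place; then point at the long toggle among the loose things for two full seconds, and last point at the empty place and finish there, still pointing at it after at least two seconds. To point, hold the fingertips over the middle of the thing and just above it, at most 4 cm, without contact; touch nothing but the row marker and its rail, move nothing else, and point at none of the other loose buttons or the buckle.

Things in the scene. Friction and masses are not known exactly. Their poses are not given: they have to be found in the camera images.
- board: fixed white foam board flat on the table, 270 (x) x 460 (y) x 12 mm, its top 12 mm above the table; origin: centre of its underside; its x points away from the robot, its y to the robot's left. Its right (-y) part bears the mosaic of glued buttons; on its left (+y) part lie six loose things, centres at least 55 mm apart: toggle, coat button, square button, buckle, bobbin, thimble
- gap: the one empty place of the mosaic (4 x 4 places, 38 mm apart in the board's x and y; 15 hold glued round buttons 30 mm across, 5 mm high), marked by a thin printed circle 28 mm across with a small cross; origin: its centre, at the board's top; axes parallel to the board's. A row is the four places in a line along x
- rail: fixed aluminium rail with the row marker on it, lying on the board along the edge nearest the robot, parallel to the board's y; 16 mm wide, 410 mm long with end stops 14 mm high; origin: centre of its underside, at the board's top; axes parallel to the board's
- marker (a joint): row marker's position along the rail, m: y of its centre in the rail's frame, growing to the robot's left, -0.185 to 0.185. A grey upright block, 30 (x) x 20 (y) mm, from 4 to 45 mm above the board's top, over the rail's centre line, with a steel pointer towards the mosaic. Starts left of all the rows; slides with about 1.5 N friction and stays where left
- pointer_tip (a point): tip of the row marker's pointer: 42 mm in +x of the marker's centre line, 10 mm above the board's top, at the marker's y
- toggle: loose black toggle button: a spindle-shaped bar 58 mm long and 14 mm thick, narrower at both ends, with a groove round its middle, lying on the board; origin: under its middle, at the board's top; its x runs along its length
- coat_button: loose black round coat button, 40 mm across, 6 mm thick; origin: centre of its underside
- square_button: loose black square button, 30 x 30 x 5 mm; origin: centre of its underside
- buckle: loose black open square buckle, 36 x 36 x 5 mm; origin: centre of its underside
- bobbin: small thread bobbin standing on end, 25 mm across, 18 mm tall; origin: centre of its underside
- thimble: steel thimble, 20 mm across, 23 mm tall; origin: centre of its underside
- glue_jar: white glue jar with a lid, 70 mm across, 100 mm tall, on the table to the right of the board; origin: centre of its underside
- tape_roll: roll of white tape lying flat, 100 mm across, 36 mm tall, on the table to the left of the board; origin: centre of its underside
- pin_box: small cardboard box of pins, 75 x 50 x 35 mm, on the table to the left of the board; origin: centre of its underside

How it is judged:
By the outcome, as a careful person would: the job done as asked, in the order asked, and still so for the second after the job is handed in, with the robot touching nothing.
It also fails if it takes over 58 s, if anything falls off the work surface, if the arm or the gripper's body presses on something with over 40 N, if the wrist force passes 120 N, or if a joint passes its speed limit or range.

## Working session

There is one attempt and no reset: what is moved stays moved. The work goes in short steps, each a Python script; the robot and the scene stay as the last script left them, time stands still between calls to the robot, and variables do not carry over. Pictures are saved under pics/ and viewed, at most 10 in all, crops included, and the job is handed in when it is done.

```bash
mkdir -p pics; cat > h.py <<'E'
import numpy as np, cv2
from station import ctrl, get_state, vision, ticket, models
def topix(c,X):
    i=vision.camera_info(c); p=i["mtx"]@(i["R"]@np.array(X)+i["t"]); return p[:2]/p[2]
def toworld(c,px,z):
    i=vision.camera_info(c); r=i["R"].T@np.linalg.solve(i["mtx"],[px[0],px[1],1.]); o=-i["R"].T@i["t"]
    return o+r*(z-o[2])/r[2]
E
python3 - <<'E'
from h import *
for c in ("top","scene"):
    im,d=vision.grab_frame(c); cv2.imwrite(f"pics/{c}0.png",cv2.resize(im,(800,600),interpolation=cv2.INTER_CUBIC))
    i=vision.camera_info(c); print(c,-i["R"].T@i["t"],i["R"][2])
    for n,z in (("board",.012),("gap",.012),("rail",.014),("marker",.057),("toggle",.019),("coat_button",.018),("square_button",.017),("buckle",.017),("bobbin",.03),("thimble",.035)):
        print(n,[(np.round(r["p"],2),np.round(r["point"]),np.round(toworld(c,r["point"],z),3)[:2]) for r in models.recognise(c,n)[:2]])
s=get_state();print(s["time"],s["tcp_pos"],s["eef_rot"],s["width"])
E
```

```text
top [0.39711972 0.00898552 1.13030958] [ 0.11318135 -0.00269363 -0.9935707 ]
board [(np.float64(0.9), array([238., 172.]), array([0.575, 0.048]))]
gap [(np.float64(0.38), array([103., 246.]), array([0.367, 0.422]))]
rail [(np.float64(0.93), array([232., 208.]), array([0.473, 0.064]))]
marker [(np.float64(0.4), array([214., 207.]), array([0.474, 0.11 ]))]
toggle []
coat_button [(np.float64(0.65), array([204., 179.]), array([0.555, 0.144]))]
square_button [(np.float64(0.47), array([231., 172.]), array([0.575, 0.067]))]
buckle []
bobbin [(np.float64(0.37), array([179., 154.]), array([0.624, 0.214]))]
thimble []
scene [ 1.34694207 -0.2715563   0.68799361] [-0.76357391  0.24752365 -0.59639495]
board [(np.float64(0.82), array([281., 211.]), array([0.597, 0.033]))]
gap [(np.float64(0.17), array([346., 198.]), array([0.604, 0.22 ]))]
rail [(np.float64(0.73), array([277., 183.]), array([0.477, 0.067]))]
marker [(np.float64(0.44), array([290., 171.]), array([0.489, 0.101]))]
toggle []
coat_button []
square_button [(np.float64(0.46), array([291., 204.]), array([0.583, 0.067]))]
buckle [(np.float64(0.67), array([305., 214.]), array([0.631, 0.085]))]
bobbin [(np.float64(0.49), array([347., 201.]), array([0.637, 0.203]))]
thimble []
1.1 [ 0.23862912 -0.5776509   0.24998105] [-9.29723460e-07  9.80875929e-01  1.94634045e-01 -1.99700080e-07] 0.0850582484846201
```

View pics/top0.png

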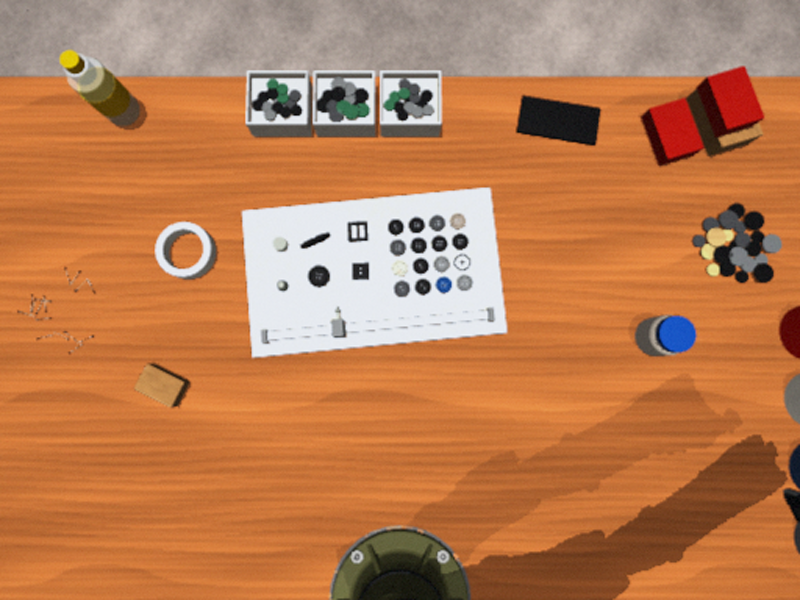

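View pics/scene0.png

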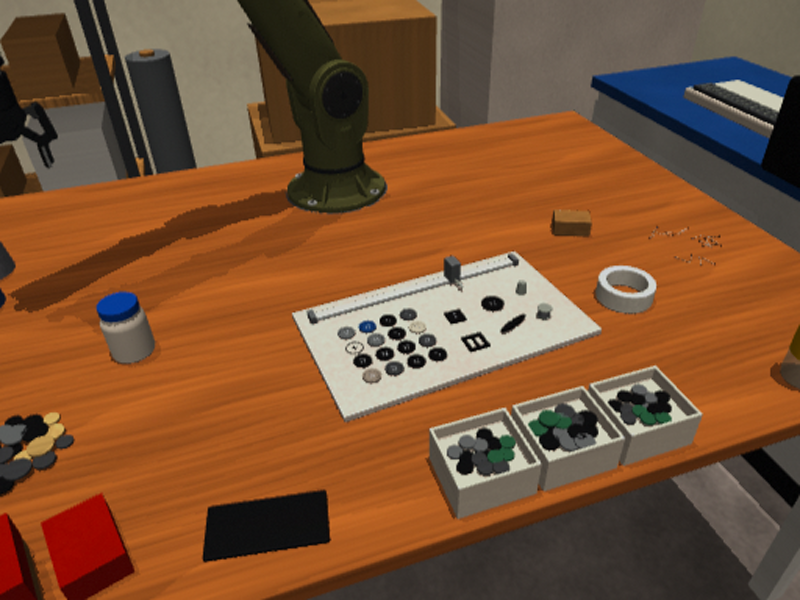

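Top picture (800x600): the gap (circle with a cross) is at about (462,262), in the rightmost row. The toggle is at (315,240), and the marker at (338,325) with its tip at (337,308). Next I'll refine these with a grid and board fit.

```bash
cat >> h.py <<'E'
def measure(c="top", save=None, seed=None):
    im,d=vision.grab_frame(c); g=cv2.cvtColor(im,cv2.COLOR_BGR2GRAY)
    if save: cv2.imwrite(save,cv2.resize(im[110:235,145:335],(800,526),interpolation=cv2.INTER_CUBIC))
    return im,g
E
python3 - <<'E'
from h import *
im,g=measure("top","pics/crop1.png")
hsv=cv2.cvtColor(im,cv2.COLOR_BGR2HSV)
k=.64
cor=np.array([(243,210),(490,188),(507,331),(252,357)])*k
poly=np.zeros_like(g); cv2.fillConvexPoly(poly,cor.astype(np.int32),255)
# board mask: low saturation bright + fill
w=((hsv[...,1]<70)&(g>120)).astype(np.uint8)
roi=cv2.dilate(poly,np.ones((9,9)));w[roi==0]=0
n,l,st,_=cv2.connectedComponentsWithStats(w); b=l==1+np.argmax(st[1:,4])
cs,_=cv2.findContours(b.astype(np.uint8),0,2); cc=max(cs,key=cv2.contourArea)
P=np.array([toworld("top",p[0],.012)[:2] for p in cc],np.float32)
(cx,cy),sz,a=cv2.minAreaRect(P); print("board",cx,cy,sz,a)
yaw=np.deg2rad(a if abs(a)<45 else a-90); print("yaw",yaw)
# blobs of dark on board, weighted by darkness
er=cv2.erode(poly,np.ones((7,7)))
bg=np.median(g[er>0]); dk=np.clip(bg-g.astype(float),0,None); dk[er==0]=0
n,l,st,ce=cv2.connectedComponentsWithStats((dk>35).astype(np.uint8))
R=np.array([[np.cos(yaw),-np.sin(yaw)],[np.sin(yaw),np.cos(yaw)]])
print("bg",bg)
for i in range(1,n):
    if st[i,4]<12: continue
    ys,xs=np.where(l==i); wt=np.minimum(dk[ys,xs],90); p=(np.average(xs,weights=wt),np.average(ys,weights=wt))
    X=toworld("top",p,.016)[:2]; print(st[i,4],np.round(p,1),np.round(X,4),"board",np.round(R.T@(X-[cx,cy]),4))
E
```

```text
board 0.5724360346794128 0.046872884035110474 (0.2711995542049408, 0.460519015789032) 5.5008955001831055
yaw 0.09600873828633552
bg 233.0
94 [279.3 142.4] [ 0.6603 -0.0698] board [ 0.0762 -0.1246]
81 [292.4 141.3] [ 0.6633 -0.1073] board [ 0.0757 -0.1622]
93 [266.1 143.6] [ 0.6567 -0.0321] board [ 0.0763 -0.0867]
134 [228.3 147.8] [0.6448 0.0758] board [0.0748 0.0219]
93 [252.9 144.9] [0.6531 0.0057] board [ 0.0763 -0.0487]
100 [201.5 153.4] [0.6284 0.1518] board [0.0658 0.0991]
97 [294.  154.1] [ 0.6261 -0.1114] board [ 0.0383 -0.1627]
96 [280.7 155.5] [ 0.6223 -0.0734] board [ 0.0381 -0.1245]
98 [254.1 158. ] [0.6149 0.0021] board [ 0.038  -0.0486]
94 [267.4 156.6] [ 0.619  -0.0356] board [ 0.0385 -0.0866]
25 [181.3 158.2] [0.6148 0.209 ] board [0.0577 0.1573]
39 [295.1 167.3] [ 0.5881 -0.1139] board [ 0.0002 -0.1615]
95 [268.8 169.8] [ 0.5811 -0.0393] board [ 0.0004 -0.0866]
87 [282.1 168.7] [ 0.5843 -0.0771] board [-1.000e-04 -1.245e-01]
170 [203.6 176.3] [0.5627 0.145 ] board [-0.0003  0.0986]
121 [230.1 173. ] [0.5719 0.0702] board [0.0018 0.0233]
94 [283.5 181.8] [ 0.5467 -0.0806] board [-0.0379 -0.1244]
87 [296.8 180.6] [ 0.5501 -0.1183] board [-0.0381 -0.1622]
43 [180.8 182.7] [0.5446 0.209 ] board [-0.0122  0.164 ]
96 [256.7 184.4] [ 0.5395 -0.0051] board [-0.0378 -0.0485]
98 [270.2 183. ] [ 0.5432 -0.043 ] board [-0.0377 -0.0867]
127 [216.5 208.7] [0.471  0.1077] board [-0.0951  0.0703]
40 [313.5 201. ] [ 0.4921 -0.1644] board [-0.1002 -0.2026]
47 [169.5 215.3] [0.4526 0.2388] board [-0.1009  0.2025]
```

View pics/crop1.png

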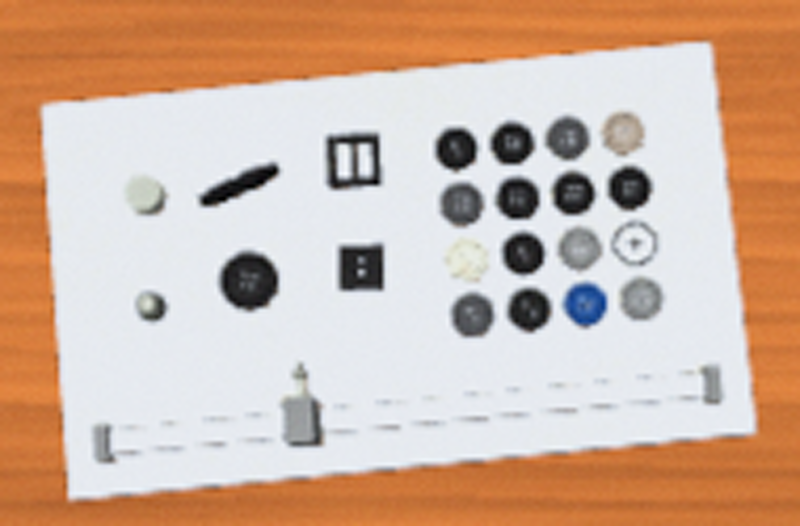

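Board yaw is 5.5°, and the gap is at board (0.000, -0.1625). The rail is at board x≈-0.1 and the marker at y≈0.068. I'll push it short of the row first, then look.

```bash
cat >> h.py <<'E'
yaw=0.0960; C=np.array([0.57244,0.04687]); Rb=np.array([[np.cos(yaw),-np.sin(yaw)],[np.sin(yaw),np.cos(yaw)]])
def W(bx,by,ztip): return np.r_[C+Rb@[bx,by], ztip+.019]
def Q(t): return np.array([0,np.cos(t/2),np.sin(t/2),0])
def B(p): return Rb.T@(np.array(p)[:2]-C)
E
python3 - <<'E'
from h import *
for t in (yaw+np.pi/2,yaw-np.pi/2):
    print(t,ctrl.ik(W(-.1,.11,.2),Q(t)))
t=yaw+np.pi/2 
js={t:ctrl.ik(W(-.1,.11,.2),Q(t)) for t in (yaw+np.pi/2,yaw-np.pi/2)}
q0=np.array(get_state()["qpos"]); t=min((t for t in js if js[t] is not None),key=lambda t:np.abs(np.array(js[t])-q0).max())
print("use",t); open("t.txt","w").write(str(t))
ctrl.close_gripper(20)
ctrl.movep(W(-.1,.112,.2),Q(t)); print(get_state()["time"])
ctrl.movel(W(-.1,.112,.032),max_speed=.12)
s=get_state(); print(s["time"],B(s["tcp_pos"]),s["tcp_pos"],s["contact_force"],s["width"])
im,g=measure("top","pics/crop2.png")
im,_=vision.grab_frame("scene"); cv2.imwrite("pics/sc2.png",cv2.resize(im[130:270,180:400],(800,509),interpolation=cv2.INTER_CUBIC))
E
```

```text
1.6667963267948966 [ 0.42982911  0.53967089 -1.20814451  1.89814104  0.56748206  1.10577081
 -0.90696508]
-1.4747963267948965 [ 0.43629666  0.54746138 -1.22424602  1.8980875   0.57729114  1.11307256
  2.22297325]
use 1.6667963267948966
4.6
6.15 [-0.09969134  0.11215597] [0.46245724 0.14895388 0.05150503] [ 0.23497724 -0.01405648  0.36307578] 0.0003253053430524707
```

View pics/sc2.png

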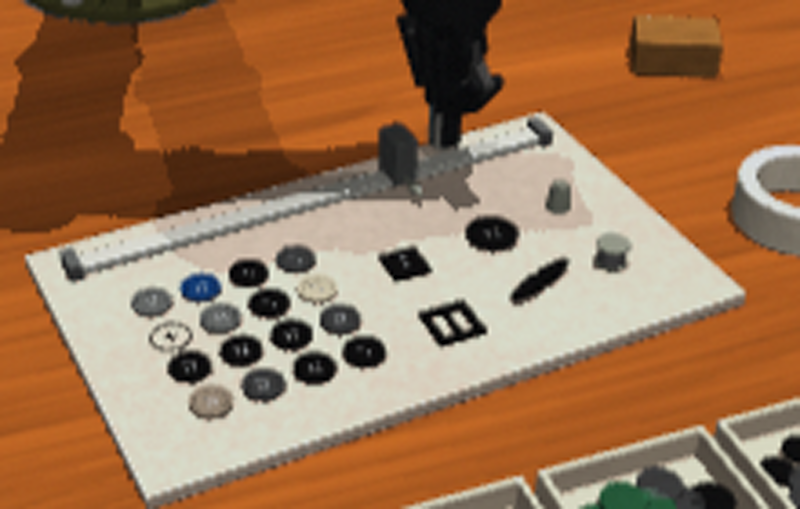

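The scene crop shows the closed fingers at (445,130), just left of the marker block at (400,150), and clear of everything else. Now I push.

```bash
python3 - <<'E'
from h import *
ctrl.movel(W(-.1,-.135,.032),max_speed=.08)
s=get_state(); print(s["time"],B(s["tcp_pos"]),s["contact_force"])
ctrl.movel(W(-.1,-.075,.05),max_speed=.15)
im,g=measure("top","pics/crop3.png")
im,_=vision.grab_frame("scene"); cv2.imwrite("pics/sc3.png",im)
cv2.imwrite("pics/sc3c.png",cv2.resize(im[150:250,180:320],(800,571),interpolation=cv2.INTER_CUBIC))
print(get_state()["time"])
E
```

```text
9.4917 [-0.10007379 -0.13492163] [ 0.35296251  1.4093849  -0.94923888]
10.1583
```

View pics/crop3.png

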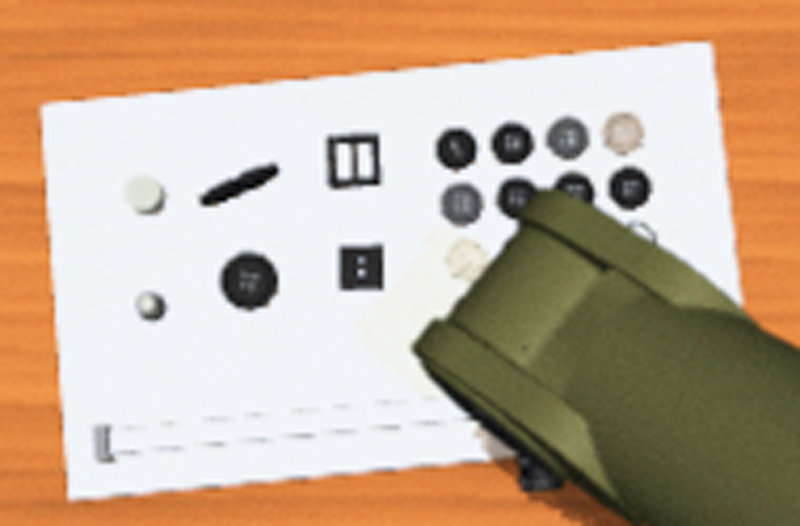

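View pics/sc3c.png

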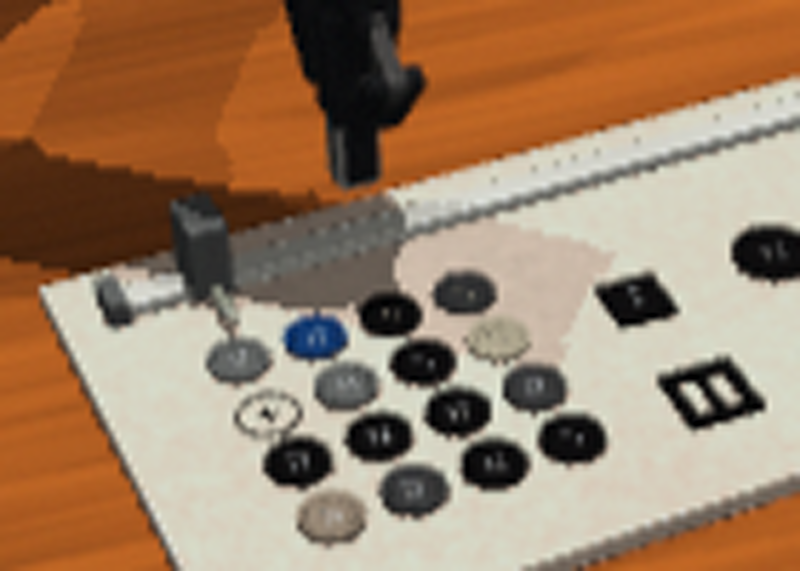

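In the scene crop the marker stands at (200,245) with its pointer tip near (235,332), slightly short of the gap's row. The arm hides it from the top camera, so I'll clear the view and measure.

```bash
python3 - <<'E'
from h import *
f=lambda x,y:(180+(x+.5)/5.714-.5,150+(y+.5)/5.71-.5)
print("scene tip",B(toworld("scene",f(235,332),.022)),"gap",B(toworld("scene",f(268,413),.012)))
t=float(open("t.txt").read())
ctrl.movel(W(-.1,-.075,.15),max_speed=.2)
ctrl.movep([.38,.28,.25],Q(t))
im,g=measure("top"); cv2.imwrite("pics/top4.png",im)
i0=topix("top",W(-.1,-.155,-.019+.03)); x,y=np.int32(i0)
cv2.imwrite("pics/crop4.png",cv2.resize(im[y-45:y+20,x-45:x+35],(800,650)[:2] if 0 else (720,585),interpolation=cv2.INTER_CUBIC)); print(x-45,y-45,get_state()["time"])
E
```

```text
scene tip [-0.04893296 -0.15825159] gap [-0.00038781 -0.16101334]
252 157 12.15
```

View pics/crop4.png

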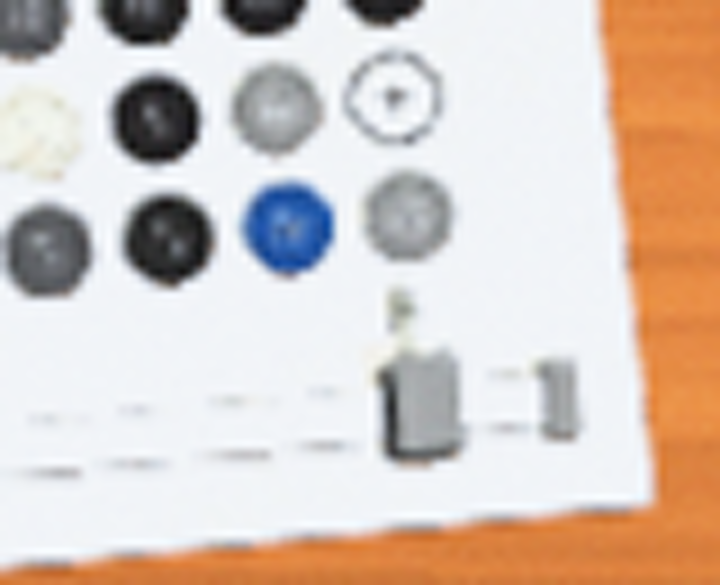

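The crop shows the gap at (395,98), the pointer tip at (400,295), the block's top face centred at about (428,402), and the button in between at (408,216).

```bash
python3 - <<'E'
from h import *
f=lambda x,y:(252+(x+.5)/9-.5,157+(y+.5)/9-.5)
for n,p,z in (("tip",(400,293),.022),("shaft",(401,310),.022),("block",(428,402),.057),("gap",(395,98),.012),("btn",(408,216),.016)): print(n,B(toworld("top",f(*p),z)))
E
```

```text
tip [-0.06252137 -0.1565515 ]
shaft [-0.06784467 -0.15627776]
block [-0.0997607  -0.15703033]
gap [ 0.00035315 -0.16300121]
btn [-0.03796251 -0.16244998]
```

```bash
python3 - <<'E'
from h import *
t=float(open("t.txt").read())
ctrl.movep(W(-.1,-.075,.15),Q(t))
ctrl.movel(W(-.1,-.105,.032),max_speed=.12)
ctrl.movel(W(-.1,-.141,.032),max_speed=.03)
s=get_state(); print(s["time"],B(s["tcp_pos"]),s["contact_force"])
ctrl.movel(W(-.1,-.105,.035),max_speed=.1)
ctrl.movel(W(-.1,-.075,.15),max_speed=.2)
ctrl.movep([.38,.28,.25],Q(t))
im,g=measure("top"); cv2.imwrite("pics/crop5.png",cv2.resize(im[157:222,252:332],(720,585),interpolation=cv2.INTER_CUBIC)); print(get_state()["time"])
E
```

```text
15.9583 [-0.10001959 -0.14095441] [-0.3863001   0.63167544  0.04121706]
18.55
```

View pics/crop5.png

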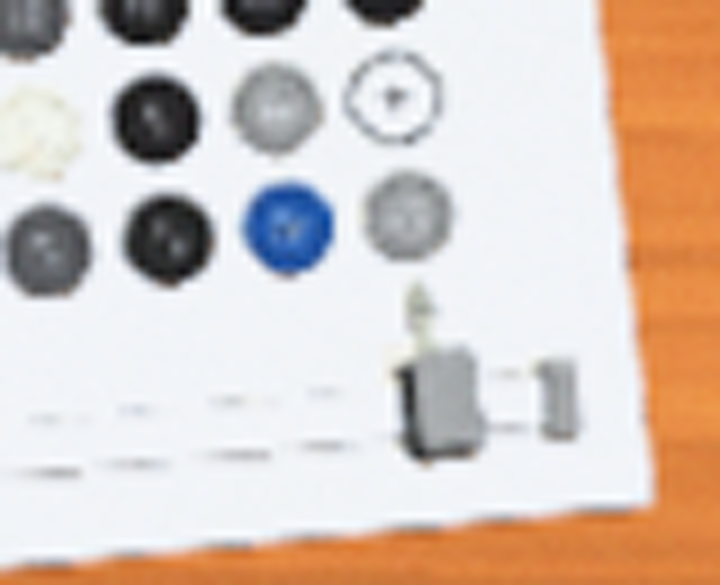

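The pointer tip is now at (419,290), on the line from the gap (395,98) through the button (408,216) to within about 1 mm. Next is the pointing.

```bash
python3 - <<'E'
from h import *
t=float(open("t.txt").read())
T=(.0655,.099)
ctrl.movep(W(*T,.15),Q(t)); ctrl.movel(W(*T,.042),max_speed=.1); ctrl.pause(2.8)
s=get_state(); print(s["time"],B(s["tcp_pos"]),s["tcp_pos"])
im,_=vision.grab_frame("scene"); a=im[150:250,180:340]
ctrl.movel(W(*T,.15),max_speed=.15)
G=(.0002,-.1625)
ctrl.movep(W(*G,.15),Q(t)); ctrl.movel(W(*G,.032),max_speed=.1); ctrl.pause(2.8)
s=get_state(); print(s["time"],B(s["tcp_pos"]),s["tcp_pos"],s["contact_force"])
im,_=vision.grab_frame("scene"); b=im[150:250,180:340]
cv2.imwrite("pics/pt.png",cv2.resize(np.vstack([a,b]),(480,600),interpolation=cv2.INTER_CUBIC))
E
```

```text
23.7 [0.06550356 0.09900448] [0.62815211 0.15169731 0.06100092]
29.8 [ 0.00019058 -0.16248388] [ 0.58820421 -0.11484746  0.0509908 ] [ 0.1627878  -0.04338653  0.08380757]
```

View pics/pt.png

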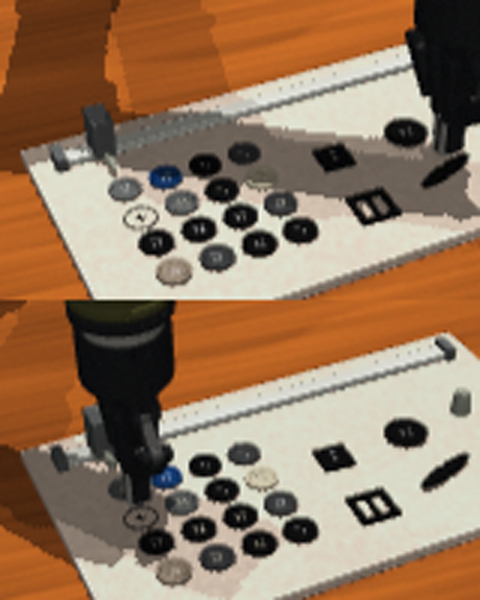

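The upper half shows the fingertips at (447,145) just above the toggle (445,170). The lower half shows them at (138,500) just above the gap (140,517), with nothing disturbed.

```bash
python3 -c "
from h import *
print(ticket.close_job())"
```

```text
the job is handed in; nothing more can be done
None
```

The job is handed in: the row marker's pointer lines up with the gap's row to within about 1 mm, the toggle was pointed at for 2.8 s, and the arm finished pointing at the empty place, at about 30 s of the 58 s allowed.

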